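Release a washed tile from the drying chute with its two-key interlock

ROBOT

A 6-joint arm with a two-finger parallel gripper is mounted at the origin on a cart in front of the work surface, level with it; the furniture and walls round the work are solid. World frame = base frame: x ahead of the robot, y to its left, z up, the work surface at z = 0. Lengths are in mm, angles in rad, forces in N, time in s.
With the tool pointing down it reaches from about 325 to 900 mm from the base axis. Payload 3.5 kg.
Tool frame: the origin (TCP) lies between the finger pads; the fingertips stand 17 mm ahead of it and the grasp point (between the pads) lies 2 mm behind it; z points along the fingers, y is the line along which they close (so a half turn about z gives the same grasp; the last joint's range is limited). The gripper opens to 85 mm and grips with 20 to 120 N. Pads are 22 mm wide; open, the fingers measure 114 mm over their backs; the gripper's body (76 mm by 85 mm) begins 54 mm behind the grasp point. The pads swing forward as they close: fully open they stand 13 mm farther back than shut.
Start: joints at [-1.221, 0.276, -0.026, 1.268, 0, 1.467], TCP at [273.416, -562.019, 211.213] pointing down, gripper open.
Joint ranges: [-3.12, 3.12], [-0.85, 1.88], [-1.08, 1.24], [-1.95, 2.15], [-1.57, 1.53], [-3.14, 3.14]. Speed limits (rad/s): [2.57, 2.57, 3.14, 3.14, 3.14, 3.14].

INTERFACE

Orientations are given as a rotation vector (axis times angle).
In Python, from plant import ctrl, vision, recognise, regions_of gives the robot as it stands.
- The arm moves only by the tool play_rows, never from a script. Its argument "targets" is text: rows parted by semicolons, each of 5 numbers parted by spaces: the closure in counts, from 0 (fully open) to 255 (shut), then the shift along the tool's x, y, z in mm, then the turn about the tool's z in rad. A call has 1 to 10 rows; each row shifts and turns the commanded pose from where the row before left it, along the tool's axes as they then stand; what a row does not reach is not made up. A row lasts 1/12 s, in which the tool goes at most 41.7 mm and 7.16 degrees, less where a joint would pass 70% of its speed; a pose out of reach is approached as far as the arm can. A call with a gripper value outside its range is refused whole. The fingers move at their own pace and stop on an object; "grip_force" is the grip in N (left out, the last holds). Time passes only in rows, so rows that do not move let the fingers close. It gives the time, the measured TCP pose, the force, the opening and the grip force at its end, in the units of the state.
- ctrl.observe(): the state, without advancing time (a new reading comes with each control period).
- vision.snapshot(name): name is "scene" or "side" or "wrist"; returns (picture, depth): 400x640x3 uint8, blue, green, red; 400x640 float32, mm along the optical axis (not along the pixel's ray), 0 where there is no reading.
- vision.camera_info(name): a dict with "fovy" (degrees; the focal length in pixels is half the picture's height over the tangent of half this angle, whatever the lens; pixels are square), "cx", "cy" (the principal point, pixels), "world_from_camera" (4x4, takes a point from camera to world coordinates). Camera axes: x right, y down, z forward; pixel columns grow to the right and rows downward; lengths in mm; the calibration is good to about 2 mm. A picture is of the moment at which its call begins: read the wrist's pose just before it. camera_info takes no time and is no camera call; for the wrist camera it gives the pose at the moment of the call.
- ctrl.close_job(): hands the job in; it is judged then, once.
Trained networks look in the newest picture that a camera, given by its name, has taken for a name from the list of things; names that differ only in an ending like _2 or _b are one class to them, and where a whole thing is asked for, a point or a joint stands for the part that bears it (a point fixed in the world has none). Each returns a list of dicts, best first, with "confidence" (0 to 1); they miss things now and then, are a little off and sometimes report something else, mostly with a low value. They report only what shows in the picture. A call takes as long as a camera call. They do not tell look-alikes from the thing itself.
- recognise(query, camera): "xyz" ([x, y, z] in mm, in world coordinates, good to about 4 mm: the middle of the surface that is visible of it).
- regions_of(query, camera): "mask" (400x640 bool, what is visible of it).
The state is a dict: "time_s": time; "qpos": joint angles; "qd": joint speeds; "effort": joint torques, N m; "ee_pos": TCP position; "orientation": TCP orientation; "force": force on the tool from outside, world axes, zero at the start; "wrist_torque": the same for the moment, N m; "opening": opening from 0.0 (shut) to 1.0 (fully open); "grip_force": force on a finger pad.
Only numpy, scipy, OpenCV 4.12 (cv2) and the standard library are available. Lean on these libraries where they do the work, as an engineer would, in place of code of your own. Each camera call takes 0.05 s, during which the arm holds its last target. There are 200 camera calls.

TASK

The red-washed carving tile waits near the top of the wooden drying chute, held back by two catches. Press the two dark keys on the chute's head down together, one fingertip on each, and keep both fully down until the tile has slid down and lies still against the bottom stop; then let both keys come up and move clear. The wash is still wet, so do not touch or lift the tile, and leave the eraser, gouge and ink tin beside the chute where they are.

Things in the scene. Friction and masses are not known exactly. Their poses are not given: they have to be found in the camera images.
- chute: Fixed wooden chute, 262 x 112 mm. Origin: on the table under its middle; x points up the chute to the head, y left, z up. Steel slide 74 mm wide, falling 28 degrees to -x, between rails 13 mm high; bottom stop at x = -130 mm. Head block at x = 77 to 127 mm, top 146 mm above the table, with two keys on top and between them a fixed rib 12 mm wide (y), 34 mm long, its top 160 mm high.
- key_left_top (a point): Centre of the top of the left key, a dark wooden cap 28 mm (x) by 26 mm (y) at chute x = 102, y = +30 mm; 160 mm above the table when up, 150 mm when fully down; moves with the key. The keys are 60 mm apart centre to centre: inner edges 34 mm, outer edges 86 mm apart.
- key_right_top (a point): Centre of the top face of the right key, the same as the left one but at chute y = -30 mm.
- key_left (a joint): Downward travel of the left key, 0 (up) to 0.010 m (hard stop). A spring returns it: about 1.5 N at the start, 4.5 N fully down. Its steel catch stands 6 mm above the slide, goes down with the key and lets the tile pass from about 7 mm of travel. The tile slides only while both keys are down, in about half a second.
- key_right (a joint): Downward travel of the right key, the same as the left one.
- tile: Loose carving tile with a red wash, 70 x 96 x 8 mm. Origin: centre of its underside; z is normal to its face, y is its long side, lying along the chute. It starts on the slide against the two catches, its origin at chute x = 16 mm and 102 mm above the table.
- stop_berth (a point): Point on the slide where the tile's origin lies when the tile has slid fully down against the bottom stop (chute x = -82 mm, 50 mm above the table).
- eraser: Loose eraser in a card sleeve, 23 x 44 x 12 mm, on the table beside the chute; origin centre of underside. To be left alone.
- gouge: Loose woodcut gouge with a wooden grip, 22 x 135 x 18 mm, long along its y, on the table beside the chute; origin centre of underside. To be left alone.
- ink_tin: Loose round ink tin, 65 mm across, 37 mm high, on the table beside the chute; origin centre of underside. To be left alone.
There are look-alikes about, which are no part of the job. Of the things like the tile, leave any that is turquoise; of the rest the smaller one is meant.

How it is judged (in metres and radians):
On the way, in this order (a step that is already met when the one before it is completed fails the run):
1. both keys are down together (value of joint each of key_left, key_right above 0.006 m), for 0.1 s.
2. the tile lies still against the bottom stop while both keys are still held down (all of step 1 and distance between tile and stop_berth below 0.012 m and linear speed of tile below 0.03 m/s), for 0.2 s.
At the end, for the whole second after the job is handed in: The tile lies at rest on the slide against the bottom stop (its origin within 12 mm of the berth point) and both keys are up again (less than 1.5 mm down) (distance between tile and stop_berth below 0.012 m and linear speed of tile below 0.03 m/s and value of joint each of key_left, key_right below 0.0015 m); the robot touches nothing.
It fails at once if one key is pressed (over 7 mm) while the other is still up (under 1 mm) ((value of joint key_left above 0.007 m and value of joint key_right below 0.001 m) or (value of joint key_right above 0.007 m and value of joint key_left below 0.001 m)).
It fails at once if the robot touches the wet tile (contact force between any of the fingers, the arm and tile above 0.2 N).
It fails at once if the tile is lifted off the slide (z of tile in the frame of chute above 0.117 m).
It fails at once if the eraser, gouge or ink tin is moved by more than 15 mm (distance of any of eraser, gouge, ink_tin from where it was at the start of the episode above 0.015 m).
It also fails if it takes over 32 s, if anything falls off the work surface, if the arm or the gripper's body presses on something with over 40 N, if the wrist force passes 120 N, or if a joint passes its speed limit or range.

## Working session

There is one attempt and no reset: what is moved stays moved. The work goes in short steps, Python scripts to look and compute and a tool call to move; the robot and the scene stay as the last step left them, time stands still between calls to the robot, and variables do not carry over. Pictures are saved under pics/ and viewed, at most 10 in all, crops included, and the job is handed in when it is done.

Besides the shell and the picture viewer there is one more tool, called after ">>>" by a JSON object that holds its "api" and its "payload". play_rows: Moves the arm, as the interface text tells. Its arguments: {"type":"object","properties":{"targets":{"type":"string"},"grip_force":{"type":"number"}},"required":["targets"]}

```bash
mkdir -p pics; cat > h.py <<'E'
import numpy as np, cv2
from plant import ctrl, vision, recognise, regions_of
def K(n):
    c=vision.camera_info(n); return 200/np.tan(np.radians(c["fovy"])/2),c["cx"],c["cy"],np.array(c["world_from_camera"])
def cloud(n,d):
    f,cx,cy,T=K(n); v,u=np.mgrid[0:400,0:640]
    P=np.stack([(u-cx)*d/f,(v-cy)*d/f,d,np.ones_like(d)],-1)@T.T
    return P[...,:3]
E
python3 - <<'E'
from h import *
ims=[]
for n in ["scene","side"]:
    p,d=vision.snapshot(n); cv2.imwrite(f"pics/{n}0.png",p); np.save(f"{n}_d.npy",d); np.save(f"{n}_p.npy",p)
    f,cx,cy,T=K(n); print(n,f,T.round(2).tolist())
    for q in ["chute","key_left_top","tile"]:
        for r in recognise(q,n): 
            w=np.linalg.inv(T)@np.r_[r["xyz"],1]; print(q,np.round(r["xyz"]),round(r["confidence"],2),"px",np.round([w[0]/w[2]*f+cx,w[1]/w[2]*f+cy]))
print(ctrl.observe())
E
```

```text
scene 473.2910280124203 [[0.62, -0.4, 0.67, -234.8], [-0.78, -0.29, 0.55, -635.54], [-0.03, -0.87, -0.5, 714.08], [0.0, 0.0, 0.0, 1.0]]
chute [450. -87.  59.] 0.75 px [324. 262.]
key_left_top [452. -83.  58.] 0.25 px [323. 261.]
tile [748. -32.   7.] 0.9 px [374. 218.]
tile [498. -64. 104.] 0.85 px [329. 232.]
tile [652. 210.  10.] 0.59 px [288. 206.]
side 443.09256681301633 [[-0.96, -0.14, 0.25, 354.73], [-0.28, 0.48, -0.83, 753.12], [-0.0, -0.87, -0.5, 565.19], [0.0, 0.0, 0.0, 1.0]]
chute [507. -34.  56.] 0.59 px [347. 215.]
key_left_top [538. -14. 110.] 0.82 px [331. 195.]
tile [738. -12.   5.] 0.93 px [245. 223.]
tile [656. 226.  12.] 0.88 px [232. 299.]
tile [505. -63. 113.] 0.59 px [352. 185.]
{'time_s': 0.4, 'qpos': array([-1.22139372e+00,  2.76507033e-01, -2.66440943e-02,  1.26797187e+00,
        3.60986764e-05,  1.46740971e+00]), 'qd': array([ 0.00021095, -0.00164048,  0.0013749 ,  0.00226385,  0.00091115,
       -0.00057199]), 'effort': array([-4.88825731e-05, -4.44862068e+01,  2.95033765e+01,  5.70531352e-03,
       -8.97247196e-05, -3.65720467e-06]), 'ee_pos': array([ 273.38803872, -561.89725448,  211.03155464]), 'orientation': array([-3.06110529e+00, -7.05105720e-01,  6.68402199e-06]), 'force': array([ 0.15133075, -0.51041941, -0.06770066]), 'wrist_torque': array([ 0.00378561,  0.03732567, -0.04363399]), 'grip_force': 0.0, 'opening': 0.9992554906200004}
```

View pics/scene0.png

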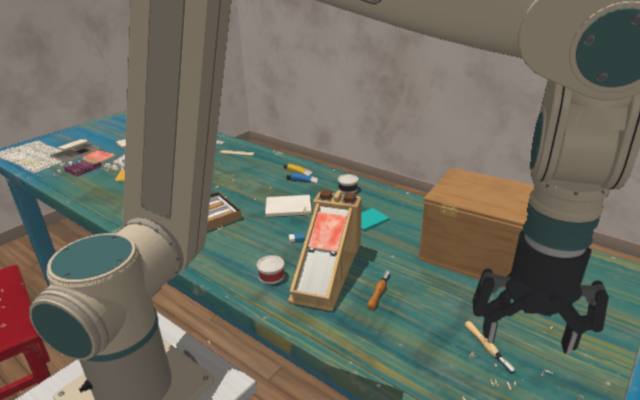

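View pics/side0.png

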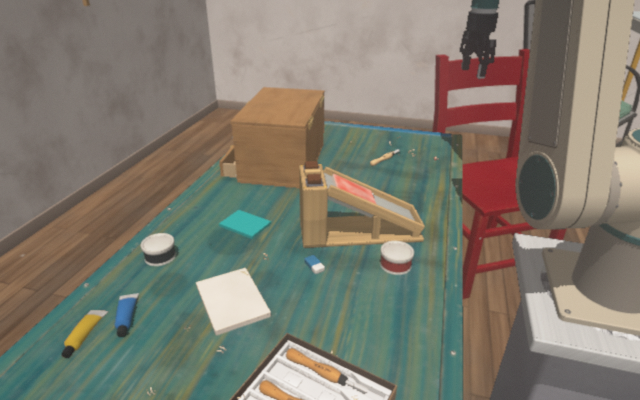

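The red tile is on the chute: scene px (326,230), side px (350,187). Its look-alikes are the turquoise tile at scene (372,218) and the larger cream tile at (288,206). The two dark keys are at scene (325,196) and (350,197), on the head block. There is only one chute. Next I estimate the chute pose from the depth data.

```bash
python3 - <<'E'
from h import *
from scipy.spatial.transform import Rotation as R
for n in ["scene","side"]:
    d=np.load(n+"_d.npy"); p=np.load(n+"_p.npy"); P=cloud(n,d); b=(d>0)
    top=b&(abs(P[...,0]-540)<80)&(abs(P[...,1]+30)<90)&(P[...,2]>138)&(P[...,2]<175)
    q=P[top]; print(n,top.sum(),q.min(0).round(),q.max(0).round(),np.median(q,0).round(), np.histogram(q[:,2],bins=np.arange(138,176,4))[0])
    rect=cv2.minAreaRect(q[:,:2].astype(np.float32)); print(rect)
    hsv=cv2.cvtColor(p,cv2.COLOR_BGR2HSV)
    red=b&((hsv[...,0]<8)|(hsv[...,0]>172))&(hsv[...,1]>90)&(P[...,2]>70)&(P[...,2]<150)&(abs(P[...,0]-500)<90)&(abs(P[...,1]+60)<80)
    q=P[red]; print("red",red.sum(),q.mean(0).round(1)); u,s,v=np.linalg.svd(q-q.mean(0),full_matrices=False); print(v.round(3),np.degrees(np.arctan2(v[0,1],v[0,0])), np.degrees(np.arctan2(-v[2,1]*np.sign(v[2,2]),-v[2,0]*np.sign(v[2,2]))))
    img=cv2.resize(p[150:320,220:430] if n=="scene" else p[150:260,280:440],None,fx=3,fy=3,interpolation=cv2.INTER_CUBIC); cv2.imwrite(f"pics/{n}crop.png",img)
print(R.from_rotvec(ctrl.observe()["orientation"]).as_matrix().round(3))
print(K("wrist"))
E
```

```text
scene 679 [520. -90. 138.] [620.  27. 162.] [570. -36. 148.] [ 88 156 186  44  52 149   4   0   0]
((569.5711059570312, -33.95954895019531), (75.59171295166016, 111.18391418457031), 19.843257904052734)
red 968 [495.6 -60.4 108.4]
[[-0.796 -0.389 -0.463]
 [-0.419  0.907 -0.042]
 [-0.437 -0.161  0.885]] -153.9747183975643 20.19330078961872
side 729 [528. -82. 138.] [620.  35. 160.] [576.  -3. 146.] [ 85 264  60  64 121 135   0   0   0]
((572.849365234375, -25.558788299560547), (67.8560791015625, 107.88679504394531), 21.40996742248535)
red 408 [500.1 -61.3 107.4]
[[-0.803 -0.363 -0.472]
 [ 0.405 -0.914  0.013]
 [-0.436 -0.181  0.881]] -155.68129205356914 22.491201202505547
[[ 0.899  0.437 -0.   ]
 [ 0.437 -0.899  0.   ]
 [ 0.    -0.    -1.   ]]
(np.float64(360.2136258104462), 317.8813447516527, 191.94687028175142, array([[ 4.36944448e-01, -8.65664735e-01, -2.44344256e-01,
         3.35075005e+02],
       [-8.99487739e-01, -4.20865277e-01, -1.17448820e-01,
        -5.30705985e+02],
       [-1.16471080e-03,  2.71103272e-01, -9.62549562e-01,
         3.73298431e+02],
       [ 0.00000000e+00,  0.00000000e+00,  0.00000000e+00,
         1.00000000e+00]]))
```

View pics/scenecrop.png

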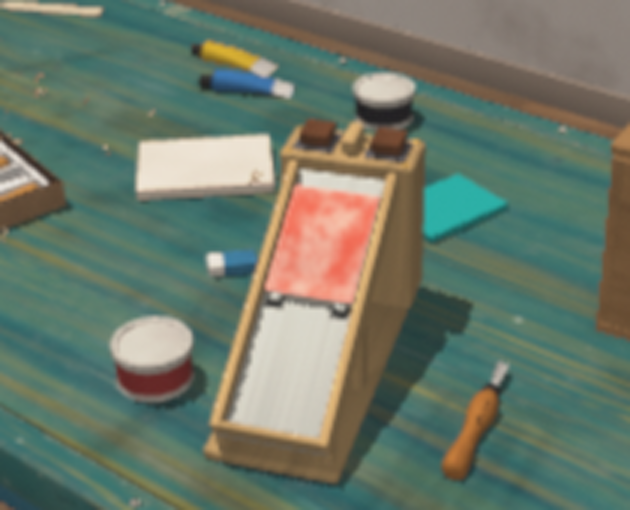

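The crop confirms it. The red tile sits against the two catches (crop px 325,240), the dark keys are at (318,135) and (388,140), and the rib is between them. Before moving I check the path for obstacles.

```bash
python3 - <<'E'
from h import *
n="side"; d=np.load(n+"_d.npy"); P=cloud(n,d)
q=P[100:185,235:325].reshape(-1,3); q=q[q[:,2]>60]; print(q.min(0),q.max(0))
n="scene"; d=np.load(n+"_d.npy"); P=cloud(n,d)
q=P[180:270,425:520].reshape(-1,3); q=q[(q[:,2]>40)&(q[:,2]<260)]; print(np.percentile(q,[1,50,99],axis=0))
E
```

```text
[ 354.73481141 -516.30240848   60.01103635] [867.03112288 753.12453093 565.18761239]
[[ 655.24373759 -431.66542504   42.90713481]
 [ 672.84417642 -332.08881776  151.70408102]
 [ 841.93355336 -222.0604838   177.52009931]]
```

>>> {"api": "play_rows", "payload": {"targets": "0 31.5 -21.5 -10 0; 0 31.5 -21.5 -10 0; 0 31.5 -21.5 -10 0; 0 31.5 -21.5 -10 0; 0 31.5 -21.5 -10 0; 0 31.5 -21.5 -10 0; 60 31.5 -21.5 -10 0.06; 110 31.5 -21.5 -10 0; 117 31.5 -21.5 0 0; 117 31.5 -21.5 0 0"}}

```text
time_s: 1.23
ee_pos: [469.7, -233.1, 292.6]
orientation: [3.079, 0.612, 0.003]
force: [0.8, -0.6, 0.5]
opening: 0.544
grip_force: 0.0
```

>>> {"api": "play_rows", "payload": {"targets": "117 31.5 -21.5 0 0; 117 31.5 -21.5 0 0; 117 31.5 -21.5 0 0; 117 31.5 -21.5 0 0; 117 31.5 -21.5 0 0; 117 20 -14 0 0; 117 0 0 0 0; 117 0 0 0 0"}}

```text
time_s: 1.9
ee_pos: [586.3, -53.2, 291.0]
orientation: [3.08, 0.617, -0.001]
force: [0.3, -0.7, -0.3]
opening: 0.542
grip_force: 0.0
```

```bash
python3 - <<'E'
from h import *
from scipy.spatial.transform import Rotation as R
o=ctrl.observe(); M=R.from_rotvec(o["orientation"]).as_matrix(); print(o["time_s"],o["ee_pos"],M.round(3),o["opening"],o["force"])
p,d=vision.snapshot("wrist"); cv2.imwrite("pics/w1.png",p); np.save("w_d.npy",d);np.save("w_p.npy",p);np.save("w_P.npy",cloud("wrist",d))
for q in ["key_left_top","chute","tile"]:
    for r in recognise(q,"wrist"): print(q,np.round(r["xyz"],1),r["confidence"])
E
```

```text
1.9 [586.28413486 -53.15125618 290.97931381] [[ 0.923  0.385 -0.001]
 [ 0.385 -0.923 -0.   ]
 [-0.001  0.    -1.   ]] 0.5420190788049964 [ 0.26117722 -0.65973535 -0.29760261]
key_left_top [571.8  -3.8 163.9] 0.89
chute [570.9 -44.3 139.2] 0.74
chute [595.  -50.7 162.8] 0.71
chute [ 5.701e+02 -4.000e-01  1.589e+02] 0.56
tile [512.1 -61.9 114.2] 0.79
tile [629.3 211.9  13.7] 0.75
tile [723.5 -17.4   7.4] 0.56
tile [ 530.2 -200.6   13.2] 0.44
```

View pics/w1.png

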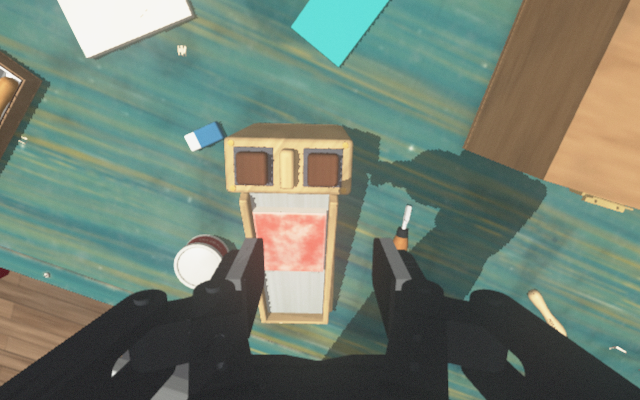

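The wrist view shows the keys at px (252,168) and (322,169), the rib at (287,169), the red tile at (292,240), and the fingertips at about (255,240) and (383,240). Next I measure the keys.

```bash
python3 - <<'E'
from h import *
P=np.load("w_P.npy"); p=np.load("w_p.npy")
hsv=cv2.cvtColor(p,cv2.COLOR_BGR2HSV)
c=[]
f,cx,cy,T=K("wrist")
for u0,v0 in [(252,168),(322,169)]:
    print(hsv[v0,u0],P[v0,u0].round(1))
    m=(abs(P[...,2]-160)<5)&(hsv[...,2]<130)&(hsv[...,0]<15)&(hsv[...,1]>90); s=np.zeros_like(m); s[v0-28:v0+28,u0-28:u0+28]=1; m&=s
    q=P[m]; r=cv2.minAreaRect(q[:,:2].astype(np.float32)); print(m.sum(),q.mean(0).round(1),r); 
    # ray through mask centre at z=160
    vv,uu=np.nonzero(m); ctr=cv2.minAreaRect(np.c_[uu,vv].astype(np.float32))[0]
    ray=T[:3,:3]@[(ctr[0]-cx)/f,(ctr[1]-cy)/f,1]; x=T[:3,3]+ray*(160-T[2,3])/ray[2]; print(ctr,x.round(1)); c.append(x)
L,Rr=c; mid=(L+Rr)/2; dy=L-Rr; print("mid",mid,"sep",np.linalg.norm(dy),"yaw",np.degrees(np.arctan2(-dy[0],dy[1])))
m=(abs(P[...,2]-146)<4); m[:100]=0;m[200:]=0;m[:,:200]=0;m[:,380:]=0; print(cv2.minAreaRect(P[m][:,:2].astype(np.float32)))
o=ctrl.observe(); e=mid[:2]-o["ee_pos"][:2]; a=.923;b=.385; print("tool dx dy",e@[a,b],e@[b,-a])
# fingertip pixels expected depth
print(P[240,[250,255,260,380,385,390]].round(1))
E
```

```text
[ 10 114 150] [5.705e+02 5.000e-01 1.591e+02]
114 [575.6  -2.8 157.9] ((570.221923828125, -0.03967094421386719), (27.71786880493164, 22.94487953186035), 23.036497116088867)
(252.0, 168.0) [570.5  -0.7 160. ]
[ 10 114 146] [592.2 -53.6 159.7]
87 [599.4 -56.4 158.1] ((591.2493286132812, -55.194557189941406), (27.944204330444336, 23.134998321533203), 23.683500289916992)
(323.0, 170.0) [591.4 -55.9 160. ]
mid [580.90973008 -28.33454512 160.        ] sep 59.048846610690525 yaw 20.74221739046828
((577.1893310546875, -27.395248413085938), (56.75906753540039, 111.69489288330078), 21.33427619934082)
tool dx dy 6.251676315460338 -26.624746751859373
[[585.4 -23.4 319.6]
 [585.9 -25.2 319.1]
 [587.3 -27.1 320.4]
 [605.5 -71.4 319.9]
 [606.  -73.5 319.2]
 [607.1 -74.9 320.3]]
```

>>> {"api": "play_rows", "payload": {"targets": "117 3 -13 0 0; 117 3 -13.5 0 0; 117 0 0 20 0; 117 0 0 25 0; 117 0 0 25 0; 117 0 0 20 0; 117 0 0 5 0; 117 0 0 0 0; 117 0 0 0 0"}}

```text
time_s: 2.85
ee_pos: [581.5, -27.2, 197.1]
orientation: [3.081, 0.613, 0.001]
force: [0.8, -1.1, 0.1]
opening: 0.545
grip_force: 0.0
```

```bash
python3 - <<'E'
from h import *
o=ctrl.observe(); print(o["time_s"],o["ee_pos"],o["opening"],o["force"])
A=[]
for n,s in [("scene",np.s_[140:240,260:420]),("side",np.s_[120:220,250:410]),("wrist",np.s_[100:300,160:480])]:
    p,d=vision.snapshot(n); A.append(cv2.resize(p[s],(480,300),interpolation=cv2.INTER_CUBIC))
cv2.imwrite("pics/c2.png",np.hstack(A[:2])[:, :960][:,80:880]); cv2.imwrite("pics/c2w.png",A[2])
E
```

```text
2.85 [581.47269002 -27.17206698 197.05480747] 0.544553557223325 [ 0.81006546 -1.09292323  0.06211716]
```

View pics/c2.png

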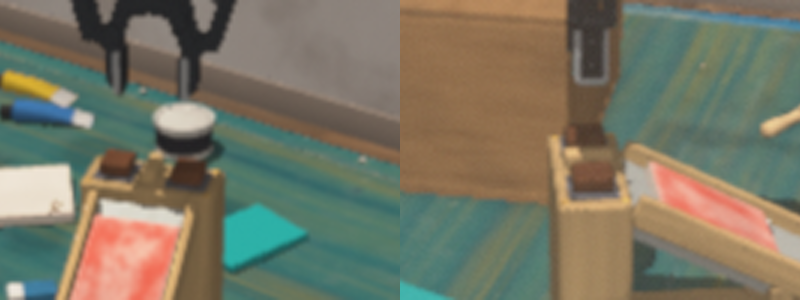

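View pics/c2w.png

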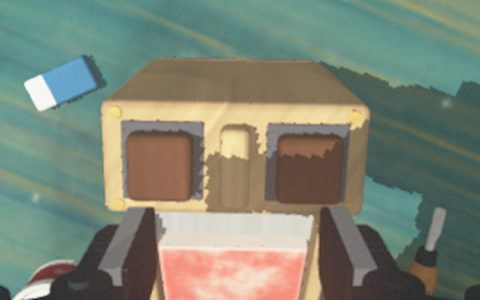

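The fingers look well centred on the keys in y. The gap above the keys looks larger than I expected, so I check the fingertip heights in depth.

```bash
python3 - <<'E'
from h import *
d=np.load("scene_d.npy"); P=cloud("scene",d)
for v,u in [(340,490),(345,490),(345,572),(335,572)]: print("start",P[v,u].round())
o=ctrl.observe(); e=o["ee_pos"]; a,b=.923,.385
for n in ["scene","side","wrist"]:
    p,d=vision.snapshot(n); P=cloud(n,d)
    m=(d>0)&(np.hypot(P[...,0]-e[0],P[...,1]-e[1])<75)&(P[...,2]>168)&(P[...,2]<290)
    q=P[m]; q=q[np.argsort(q[:,2])]; r=q-e; t=np.c_[r[:,:2]@[a,b],r[:,:2]@[b,-a],q[:,2]]
    print(n,len(q),t[:40:4].round(0).tolist())
    for s in (1,-1):
        k=t[t[:,1]*s>0][:60]; print(s,k.mean(0).round(1) if len(k) else 0)
    f,cx,cy,T=K(n)
    for y in (-30,30):
      w=np.linalg.inv(T)@np.r_[e+np.r_[b*y,-a*y,-17],1]; print("tip px",(w[:2]/w[2]*f+[cx,cy]).round())
E
```

```text
start [ 241. -524.  254.]
start [ 477. -471.   14.]
start [ 284. -610.  263.]
start [ 282. -606.  280.]
scene 524 [[4.0, -22.0, 222.0], [-4.0, -22.0, 223.0], [-7.0, -29.0, 223.0], [-11.0, 26.0, 226.0], [-3.0, -32.0, 227.0], [-6.0, -34.0, 228.0], [-7.0, -21.0, 229.0], [2.0, -21.0, 230.0], [-12.0, -27.0, 231.0], [-11.0, 33.0, 232.0]]
1 [ -8.6  31.8 236.6]
-1 [ -6.2 -25.7 234.4]
tip px [326. 184.]
tip px [350. 187.]
side 455 [[-4.0, -30.0, 219.0], [4.0, -29.0, 220.0], [5.0, -26.0, 220.0], [3.0, -28.0, 221.0], [-2.0, -29.0, 221.0], [11.0, -30.0, 223.0], [9.0, -28.0, 223.0], [-8.0, -28.0, 225.0], [0.0, -35.0, 226.0], [4.0, -35.0, 226.0]]
1 [  6.8  25.1 247.2]
-1 [  2.7 -30.9 225.5]
tip px [314. 165.]
tip px [311. 152.]
wrist 26030 [[2.0, 22.0, 219.0], [0.0, -25.0, 219.0], [2.0, -25.0, 220.0], [-0.0, 22.0, 220.0], [-2.0, 22.0, 220.0], [5.0, 22.0, 221.0], [-1.0, -25.0, 221.0], [9.0, 21.0, 221.0], [-3.0, -25.0, 221.0], [7.0, -25.0, 221.0]]
1 [  0.6  21.5 221.7]
-1 [  0.9 -24.8 221.8]
tip px [264. 226.]
tip px [377. 225.]
```

All three cameras put the fingertips at z ≈ 220, about 60 mm above the keys. I trust that measurement over the nominal tip offset, so I go down 45 mm and recheck.

>>> {"api": "play_rows", "payload": {"targets": "117 0 0 15 0; 117 0 0 15 0; 117 0 0 10 0; 117 0 0 5 0; 117 0 0 0 0; 117 0 0 0 0"}}

```text
time_s: 3.65
ee_pos: [581.4, -27.5, 151.3]
orientation: [-3.081, -0.613, 0.0]
force: [-0.4, -0.3, -0.0]
opening: 0.541
grip_force: 0.0
```

```bash
cat > tips.py <<'E'
from h import *
o=ctrl.observe(); e=o["ee_pos"]; a,b=.923,.385; print(o["time_s"],e,o["force"],o["opening"])
A=[]
for n,s in [("scene",np.s_[140:240,260:420]),("side",np.s_[120:220,250:410]),("wrist",None)]:
    p,d=vision.snapshot(n); P=cloud(n,d); hsv=cv2.cvtColor(p,cv2.COLOR_BGR2HSV)
    if s: A.append(cv2.resize(p[s],(480,300),interpolation=cv2.INTER_CUBIC))
    r=P-e; X=r[...,0]*a+r[...,1]*b; Y=r[...,0]*b-r[...,1]*a; Z=P[...,2]
    near=(d>0)&(abs(X)<40)&(abs(Y)<55); br=(hsv[...,0]<16)&(hsv[...,1]>95)&(hsv[...,2]<165)
    for sg in (-1,1):
        k=near&br&(Y*sg>10)&(abs(Z-158)<8); t=near&(hsv[...,1]<80)&(Y*sg>5)&(Z>166)
        for nm,m in (("key",k),("tip",t)):
            if m.sum()<5: continue
            z=Z[m]; 
            if nm=="tip": z0=np.percentile(z,1); m=m&(Z<z0+10)
            print(n,sg,nm,m.sum(),"X",np.percentile(X[m],[3,97]).round(),"Y",np.percentile(Y[m],[3,97]).round(),"Z",np.percentile(Z[m],[1,50,97]).round())
import sys; cv2.imwrite(sys.argv[1],np.hstack(A)[:,80:880])
E
python3 tips.py pics/c3.png
```

```text
3.65 [581.37754164 -27.51775133 151.32314776] [-0.36142925 -0.32629598 -0.02418749] 0.5408983926402056
scene -1 key 74 X [-15.   8.] Y [-40. -17.] Z [153. 160. 162.]
scene -1 tip 48 X [-14.   7.] Y [-33. -21.] Z [176. 188. 195.]
scene 1 key 75 X [-18.   6.] Y [20. 42.] Z [151. 160. 162.]
scene 1 tip 62 X [-13.   4.] Y [27. 39.] Z [175. 192. 203.]
side -1 key 115 X [-10.  14.] Y [-45. -23.] Z [150. 158. 160.]
side -1 tip 100 X [-7. 13.] Y [-38. -28.] Z [174. 186. 195.]
side 1 key 18 X [10. 15.] Y [15. 38.] Z [152. 157. 159.]
side 1 tip 10 X [ 9. 11.] Y [21. 25.] Z [175. 180. 184.]
wrist -1 key 1994 X [-10.  15.] Y [-43. -19.] Z [154. 159. 161.]
wrist -1 tip 743 X [-7. 13.] Y [-37. -24.] Z [175. 186. 192.]
wrist 1 key 1802 X [-11.  13.] Y [16. 39.] Z [154. 159. 161.]
wrist 1 tip 715 X [-8. 13.] Y [22. 35.] Z [176. 186. 192.]
```

View pics/c3.png

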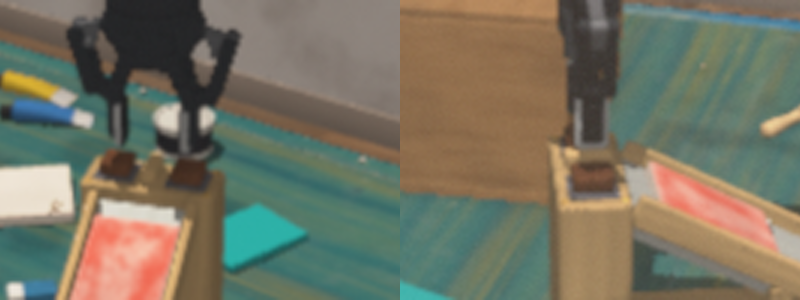

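In all three cameras the tips sit within the key footprints, to about 1–2 mm, with a gap of about 14 mm. I press slowly and watch the force.

>>> {"api": "play_rows", "payload": {"targets": "117 0 0 6 0; 117 0 0 5 0; 117 0 0 2 0; 117 0 0 2 0; 117 0 0 2 0; 117 0 0 0 0; 117 0 0 0 0"}}

```text
time_s: 4.38
ee_pos: [580.9, -27.4, 134.4]
orientation: [-3.081, -0.613, 0.001]
force: [-3.5, 0.5, 4.9]
opening: 0.538
grip_force: 2.0
```

>>> {"api": "play_rows", "payload": {"targets": "117 0 0 2 0; 117 0 0 2 0; 117 0 0 2 0; 117 0 0 1 0; 117 0 0 0 0; 117 0 0 0 0"}}

```text
time_s: 4.88
ee_pos: [581.1, -27.5, 128.2]
orientation: [3.081, 0.613, -0.0]
force: [-4.2, 0.7, 7.4]
opening: 0.542
grip_force: 4.0
```

>>> {"api": "play_rows", "payload": {"targets": "117 0 0 2 0; 117 0 0 1 0; 117 0 0 1 0; 117 0 0 0 0; 117 0 0 0 0; 117 0 0 0 0; 117 0 0 0 0; 117 0 0 0 0; 117 0 0 0 0; 117 0 0 0 0"}}

```text
time_s: 5.72
ee_pos: [581.2, -27.5, 127.3]
orientation: [3.081, 0.613, 0.002]
force: [-10.5, 1.2, 21.8]
opening: 0.54
grip_force: 11.1
```

```bash
python3 tips.py pics/c4.png | grep -v tip
```

```text
5.7167 [581.24788494 -27.47879208 127.29109622] [-10.47128679   1.24274843  21.84353855] 0.5404906967454649
scene -1 key 17 X [-13.   6.] Y [-40. -18.] Z [150. 151. 153.]
scene 1 key 21 X [-16.   5.] Y [21. 40.] Z [150. 151. 152.]
wrist -1 key 165 X [-5. 13.] Y [-42. -21.] Z [150. 150. 159.]
wrist 1 key 99 X [-7. 12.] Y [17. 38.] Z [150. 150. 151.]
```

View pics/c4.png

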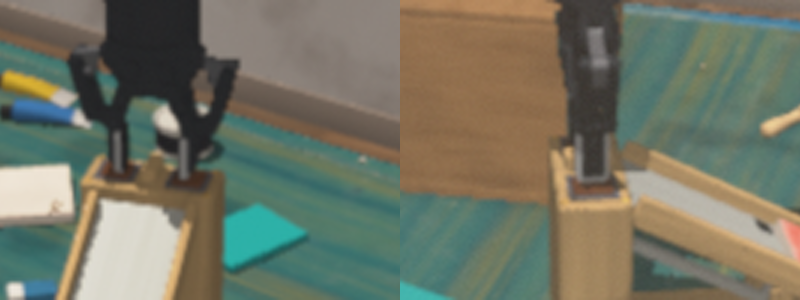

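Both keys are at z = 150, which is fully down, and the tile has left the top of the slide. While holding, I check where it has come to rest.

```bash
cat > tile.py <<'E'
from h import *
a,b=.926,.378; mid=np.r_[581.2,-28]; 
for n in ["scene","side","scene"]:
    p,d=vision.snapshot(n); P=cloud(n,d); hsv=cv2.cvtColor(p,cv2.COLOR_BGR2HSV)
    r=P[...,:2]-mid; X=102+r[...,0]*a+r[...,1]*b; Y=-r[...,0]*b+r[...,1]*a
    m=(d>0)&((hsv[...,0]<8)|(hsv[...,0]>172))&(hsv[...,1]>90)&(abs(Y)<45)&(X<80)&(X>-150)&(P[...,2]>15)
    print(n,m.sum(),"X",np.percentile(X[m],[2,50,98]).round(1),"Y",np.percentile(Y[m],[2,50,98]).round(1),"Z",np.percentile(P[...,2][m],[2,50,98]).round(1))
E
python3 tile.py
```

```text
scene 1087 X [-124.2  -87.3  -45.7] Y [-29.9   4.4  38. ] Z [36.8 56.6 78.8]
side 366 X [-123.2  -82.9  -45.1] Y [-27.6   1.3  29.1] Z [33.6 55.7 75.6]
scene 1089 X [-124.   -87.4  -45.2] Y [-29.7   3.9  37.6] Z [37.1 56.6 78.5]
```

>>> {"api": "play_rows", "payload": {"targets": "117 0 0 0 0; 117 0 0 0 0; 117 0 0 0 0; 117 0 0 0 0; 117 0 0 0 0; 117 0 0 0 0"}}

```text
time_s: 6.52
ee_pos: [581.2, -27.5, 127.3]
orientation: [3.081, 0.613, 0.002]
force: [-8.8, 1.0, 22.6]
opening: 0.544
grip_force: 11.1
```

The tile's top-face centre is at chute x ≈ -86, z ≈ 57, which matches the berth, and it isn't moving. I lift straight up and clear.

>>> {"api": "play_rows", "payload": {"targets": "117 0 0 -3 0; 117 0 0 -4 0; 117 0 0 -4 0; 117 0 0 -6 0; 117 0 0 -15 0; 117 0 0 -20 0; 117 0 0 -25 0; 117 0 0 -20 0; 117 0 0 0 0; 117 0 0 0 0"}}

```text
time_s: 7.35
ee_pos: [582.9, -27.7, 221.5]
orientation: [3.08, 0.613, 0.006]
force: [-0.2, -0.3, -0.3]
opening: 0.541
grip_force: 0.0
```

```bash
python3 tips.py pics/c5.png | grep -v tip; python3 tile.py
```

```text
7.35 [582.89557924 -27.74576968 221.46670594] [-0.19950101 -0.25177231 -0.25150464] 0.5409645054660781
scene -1 key 73 X [-19.   7.] Y [-40. -18.] Z [154. 160. 162.]
scene 1 key 79 X [-19.   6.] Y [19. 42.] Z [151. 160. 162.]
side -1 key 119 X [-11.  13.] Y [-46. -23.] Z [151. 158. 160.]
side 1 key 87 X [-10.  13.] Y [15. 38.] Z [151. 158. 159.]
wrist -1 key 1532 X [-13.  12.] Y [-44. -21.] Z [156. 159. 160.]
wrist 1 key 810 X [-7. 11.] Y [15. 38.] Z [155. 159. 160.]
scene 1085 X [-124.   -87.1  -45.8] Y [-29.6   3.9  37.8] Z [36.8 56.9 78.8]
side 362 X [-123.4  -82.8  -45.4] Y [-27.7   0.1  28.3] Z [34.3 55.6 75.6]
scene 1094 X [-124.3  -87.5  -45.5] Y [-29.8   4.5  37.7] Z [37.  56.8 78.9]
```

The keys are back up at 160 mm, the tile is at rest in its berth, and the gripper is clear, so I hand the job in.

```bash
python3 -c "
from plant import ctrl
print(ctrl.close_job())"
```

```text
the job is handed in; nothing more can be done
None
```

I pressed both keys together and held them fully down until the tile lay still against the bottom stop. Both keys are back up, the gripper is clear, and the job is handed in; the judge's result was not shown.

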